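Load the drying tray and set the dryer

ROBOT

A 6-joint arm with a two-finger parallel gripper is mounted at the origin on the work surface. World frame = base frame: x ahead of the robot, y to its left, z up, the work surface at z = 0. Lengths are in m, angles in rad, forces in N, time in s.
With the tool pointing down it reaches from about 0.3 to 0.85 m from the base axis. Payload 4.2 kg.
Tool frame: the origin (TCP) lies between the finger pads, 19 mm behind the fingertips; this is the grasp point; z points along the fingers, y is the line along which they close (so a half turn about z gives the same grasp; the last joint's range is limited). The gripper opens to 91 mm and grips with 3 to 60 N. Pads are 32 mm wide; open, the fingers measure 118 mm over their backs; the gripper's body (76 mm by 178 mm) begins 60 mm behind the grasp point.
Start: joints at [-1.356, 0.32, 1.565, -0, 1.257, -0.02], TCP at [0.134, -0.559, 0.233] pointing down, gripper open.
Joint ranges: [-3.11, 3.11], [-0.84, 2.01], [0.21, 2.61], [-1.34, 4.49], [0.05, 2.63], [-2.56, 2.56]. Speed limits (rad/s): [2.57, 2.57, 3.14, 3.14, 3.14, 3.14].

INTERFACE

Orientations are given as [roll, pitch, yaw] about the fixed x, y, z axes, in that order (R = Rz(yaw) Ry(pitch) Rx(roll)).
In Python, from station import arm, eyes gives the robot as it stands.
- The arm moves only by the tool arm_command, never from a script. Its argument "plan" is text: rows parted by semicolons, each of 7 numbers parted by spaces: the shift along the tool's x, y, z in mm, then the turn, a rotation vector about the tool's x, y, z in degrees, then the finger opening in mm, from 0 to 91.2. A call has 1 to 8 rows; each row is the pose to reach, as a shift and turn from the pose commanded when the call began, along the tool's axes at that moment; what a row does not reach only later rows make up. A row lasts 1/10 s, in which the tool goes at most 50 mm and 8.59 degrees, less where a joint would pass 70% of its speed; a pose out of reach is approached as far as the arm can. A call with a gripper value outside its range is refused whole. The fingers move at their own pace and stop on an object; "grip_force" is the grip in N (left out, the last holds). Time passes only in rows, so rows that repeat a pose let the fingers close. It gives the time, the measured TCP pose, the force, the opening and the grip force at its end, in the units of the state.
- arm.observe(): the state, without advancing time (a new reading comes with each control period).
- eyes.capture(name): name is "scene" or "top" or "wrist"; returns a dict with "frame" (480x640x3 uint8, red, green, blue), "mtx" (3x3 intrinsics, pixels), "k1" (the pictures are not rectified: a ray, as slopes to the right and down, at radius r is drawn at 1 + k1 r^2 times it, then the intrinsics apply), "world_from_camera" (4x4, takes a point from camera to world coordinates); the wrist camera has in their place "tool_from_camera" (4x4, takes a point from camera to tool coordinates, whose origin is the TCP and whose axes are the flange's). Camera axes: x right, y down, z forward; pixel columns grow to the right and rows downward; lengths in m; the calibration is good to about 2 mm. A picture is of the moment at which its call begins: read the wrist's pose just before it. There is no depth.
- arm.close_job(): hands the job in; it is judged then, once.
The state is a dict: "time": time; "q": joint angles; "qd": joint speeds; "effort": joint torques, N m; "tcp_pos": TCP position; "eef_rot": TCP orientation; "force": force on the tool from outside, world axes, zero at the start; "wrist_torque": the same for the moment, N m; "opening": finger opening in m; "grasp_force": force on a finger pad.
Only numpy, scipy, OpenCV 4.12 (cv2) and the standard library are available. Lean on these libraries where they do the work, as an engineer would, in place of code of your own. Each camera call takes 0.05 s, during which the arm holds its last target. There are 200 camera calls.

TASK

Finish loading the drying tray neatly: one clay bear already stands in a square along the tray's raised edge; stand the other bear upright in the square beside it and put the two clay turtles in the two squares away from the edge, each centred in its square and set down gently, the turtles lying straight with their noses pointing away from the raised edge. Then, with all four in place, turn the dial on the sloping control box to the middle-sized dot. Leave everything else on the table where it is.

Things in the scene. Friction and masses are not known exactly. Their poses are not given: they have to be found in the camera images.
- tray: Fixed plywood drying tray 250 x 250 mm, 12 mm thick, with four outlined squares two by two. A raised edge (12 mm thick, 35 mm high above the table) runs along its +x side only. Origin: centre of its underside, on the table; x towards the raised edge, y to the left, z up.
- back_left (a point): centre of the left square on the board's upper face (12 mm above the table); squares are outlined, 106 mm wide, centres 112 mm apart; left one of the two along the raised edge.
- back_right (a point): Same, right one of the two along the raised edge.
- front_left (a point): Same, left one of the two away from the raised edge.
- front_right (a point): Same, right one of the two away from the raised edge.
- bear_a: Clay bear, terracotta: upright round body 54 to 56 mm across up to 72 mm high (grip it there, at 50 to 72 mm), narrower neck, head 40 mm across, 115 mm tall in all, 0.25 kg. Snout points to its -x and stands out 27 mm from the axis; it may face any way. Origin: centre of its underside.
- bear_b: Second bear, the same as bear_a, already standing on the tray in the left square along the raised edge, within 9 mm of its centre.
- turtle_a: Clay turtle, terracotta: round shell 60 mm across with upright sides from the table to 32 mm high, domed to 50 mm; head sticks out to 46.5 mm from the centre on its -x side (19 mm thick, 24 mm up), thin tail to 42 mm on its +x side; 89 mm long, 0.2 kg. Grip it across the shell (its y direction), pad centre 30 mm up. Origin: centre of the shell's underside.
- turtle_b: Second turtle, the same as turtle_a.
- turtle_a_nose (a point): Tip of turtle_a's nose, 46.5 mm from its origin along its -x, 24 mm up.
- turtle_b_nose (a point): Tip of turtle_b's nose.
- console: Fixed dryer control box 120 x 130 x 50 mm on a stand, its panel sloping at 32 degrees from level so that it faces up and towards the box's own -x, which is turned to the robot's near right. Origin: on the table under the middle of the box; the panel's upper edge is about 107 mm high, its lower edge 43 mm, 64 mm before the origin.
- dial_grip (a point): Grip point on the dial's axis, 33 mm out from the panel. z: outward along the axis, square to the sloping panel; x: along the grip bar to its pointer end (white line). Bar 62 mm long, 14 mm thick, reaches 43 mm out; a disc below it, 68 mm across, reaches 11 mm out. Good grasp: TCP here, tool axis along -z, fingers closing along y.
- dial (a joint): Dial angle, rad, growing clockwise looking at the panel. Clicks into rests: 0 = short bar mark (pointer 0.7 rad left of straight up the slope), 0.7 = small dot (straight up the slope), 1.4 = middle-sized dot, 2.1 = large dot; stops beyond 0 and 2.1. A click takes about 0.07 N m; let go within 0.2 of a rest it drops in. Starts at 0 or 0.7.
- paint_pot_a: Bystander, loose, not to be disturbed: open white paint cup 52 mm across, 34 mm high, among the clay pieces. Origin: centre of its underside.
- paint_pot_b: Bystander, loose, not to be disturbed: the same as paint_pot_a, also among the pieces.
- paint_pot_c: Bystander, loose, not to be disturbed: open white cup 64 mm across, 42 mm high, also among the pieces.
- pot_lid_a: Bystander, loose, not to be disturbed: flat blue lid 56 mm across, 6 mm thick.
- pot_lid_b: Bystander, loose, not to be disturbed: flat green lid 56 mm across, 6 mm thick.
- glaze_jar: Bystander, loose, not to be disturbed: closed white jar 68 mm across, 65 mm high, to the right of the console. Origin: centre of its underside.
- marker: Bystander, loose, not to be disturbed: marker pen 16 mm thick, 130 mm long, lying on the table.
- brush: Bystander, loose, not to be disturbed: brush 190 mm long, lying on the table left of the tray.
Mind the look-alikes: they are no part of the job. What is shaped like the bear_a but purple or turquoise is not meant.

How it is judged:
On the way, in this order (a step that is already met when the one before it is completed fails the run):
1. the four pieces stand in their squares, let go (((horizontal distance between bear_a and back_left below 0.016 m and horizontal distance between bear_b and back_right below 0.016 m) or (horizontal distance between bear_a and back_right below 0.016 m and horizontal distance between bear_b and back_left below 0.016 m)) and ((horizontal distance between turtle_a and front_left below 0.016 m and horizontal distance between turtle_b and front_right below 0.016 m) or (horizontal distance between turtle_a and front_right below 0.016 m and horizontal distance between turtle_b and front_left below 0.016 m)) and angle between each of bear_a, bear_b, turtle_a, turtle_b's own z axis and vertical below 0.1 rad and z of bear_a in the frame of tray between 0.008 and 0.016 m and linear speed of each of bear_a, bear_b, turtle_a, turtle_b below 0.02 m/s and contact force between each of bear_a, bear_b, turtle_a, turtle_b and the fingers below 0.1 N and z of bear_b in the frame of tray between 0.008 and 0.016 m and z of turtle_a in the frame of tray between 0.008 and 0.016 m and z of turtle_b in the frame of tray between 0.008 and 0.016 m and angle between the x axis of each of turtle_a, turtle_b and the x axis of tray, either way round below 0.26 rad and x of each of turtle_a_nose, turtle_b_nose in the frame of tray below -0.075 m), for 0.2 s.
2. the dial is at the middle-sized dot (value of joint dial between 1.25 and 1.55 rad), for 0.2 s.
At the end, for the whole second after the job is handed in: Bears within 16 mm of the centres of the squares along the raised edge, turtles of the other two, one each; upright within 0.1 rad on the board, at rest, released; turtles within 0.26 rad of the tray's x, noses away from the raised edge; dial between 1.25 and 1.55 (all of step 1 and all of step 2); the robot touches nothing.
It fails at once if a clay piece hits or is pressed on the tray harder than 40 N (dropped or slammed) (contact force between any of bear_a, bear_b, turtle_a, turtle_b and tray above 40 N).
It fails at once if a clay piece is knocked over (angle between any of bear_a, bear_b, turtle_a, turtle_b's own z axis and vertical above 0.8 rad).
It fails at once if a bystander is moved more than 30 mm (distance of any of paint_pot_a, paint_pot_b, paint_pot_c, pot_lid_a, pot_lid_b, glaze_jar, marker, brush from where it was at the start of the episode above 0.03 m).
It also fails if it takes over 67 s, if anything falls off the work surface, if the arm or the gripper's body presses on something with over 40 N, if the wrist force passes 120 N, or if a joint passes its speed limit or range.

## Working session

There is one attempt and no reset: what is moved stays moved. The work goes in short steps, Python scripts to look and compute and a tool call to move; the robot and the scene stay as the last step left them, time stands still between calls to the robot, and variables do not carry over. Pictures are saved under pics/ and viewed, at most 10 in all, crops included, and the job is handed in when it is done.

Besides the shell and the picture viewer there is one more tool, called as a command line: name --argument value ..., lists and objects as JSON in quotes. arm_command: Moves the arm, as the interface text tells. Its arguments: {"type":"object","properties":{"plan":{"type":"string"},"grip_force":{"type":"number"}},"required":["plan"]}

```bash
mkdir -p pics; cat > h.py <<'E'
import numpy as np, cv2
from station import arm, eyes
from scipy.spatial.transform import Rotation as R
def cap(name):
    s=arm.observe(); c=eyes.capture(name)
    if 'tool_from_camera' in c:
        T=np.eye(4); T[:3,:3]=R.from_euler('xyz',s['eef_rot']).as_matrix(); T[:3,3]=s['tcp_pos']
        c['W']=T@np.array(c['tool_from_camera'])
    else: c['W']=np.array(c['world_from_camera'])
    c['mtx']=np.array(c['mtx']); return c
def ray(c,uv):
    d=np.array([c['k1'],0,0,0],float)
    p=cv2.undistortPoints(np.array(uv,float).reshape(-1,1,2),c['mtx'],d).reshape(-1,2)
    D=np.c_[p,np.ones(len(p))]@c['W'][:3,:3].T
    return c['W'][:3,3],D
def onz(c,uv,z):
    o,D=ray(c,uv); return o+D*((z-o[2])/D[:,2])[:,None]
def save(c,n): cv2.imwrite(f'pics/{n}.png',c['frame'][:,:,::-1])
E
python3 - <<'E'
from h import *
import pickle
for n in('scene','top'):
    c=cap(n); save(c,n+'0'); pickle.dump(c,open(n+'0.pkl','wb')); print(n,c['W'].round(3).tolist(),c['mtx'].round(0).tolist(),c['k1'])
print(arm.observe())
E
```

```text
scene [[0.854, 0.398, -0.335, 0.917], [0.521, -0.661, 0.54, -0.632], [-0.007, -0.636, -0.772, 0.998], [0.0, 0.0, 0.0, 1.0]] [[492.0, 0.0, 322.0], [0.0, 492.0, 240.0], [0.0, 0.0, 1.0]] 0.020527487981387444
top [[0.017, -0.996, 0.082, 0.416], [-1.0, -0.016, 0.01, -0.004], [-0.009, -0.082, -0.997, 1.388], [0.0, 0.0, 0.0, 1.0]] [[539.0, 0.0, 315.0], [0.0, 539.0, 242.0], [0.0, 0.0, 1.0]] 0.05305078355195647
{'time': 0.1, 'q': array([-1.35601749e+00,  3.20211986e-01,  1.56554046e+00,  1.60486792e-05,
        1.25737157e+00, -2.00056970e-02]), 'qd': array([ 9.94570079e-05, -4.36081628e-04, -2.11908561e-03, -1.36044439e-03,
        9.95191308e-04,  1.41497518e-03]), 'effort': array([-1.40185680e-04, -4.13332772e+01, -2.32510722e+01,  7.28474488e-02,
        4.21892689e-02, -4.57179613e-05]), 'tcp_pos': array([ 0.1336793 , -0.55882432,  0.23201994]), 'eef_rot': array([-3.14006190e+00, -4.58901132e-05,  2.34779542e-01]), 'force': array([ 0.34330321, -0.85250202, -0.40690975]), 'wrist_torque': array([-0.06743287, -0.02251606,  0.03593959]), 'grasp_force': 0.0, 'opening': 0.0910475912466222}
```

View pics/top0.png

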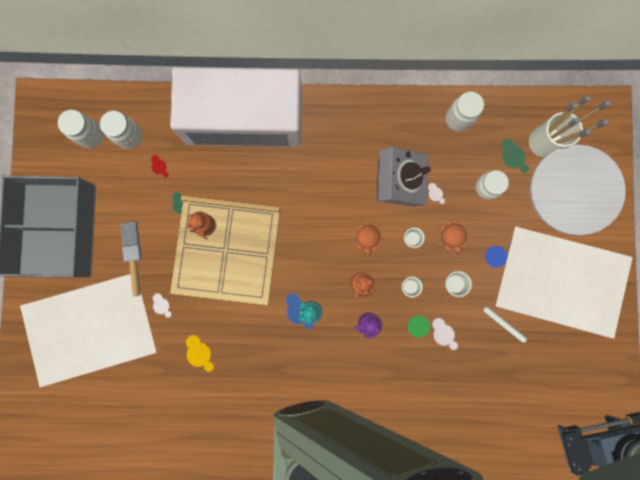

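View pics/scene0.png

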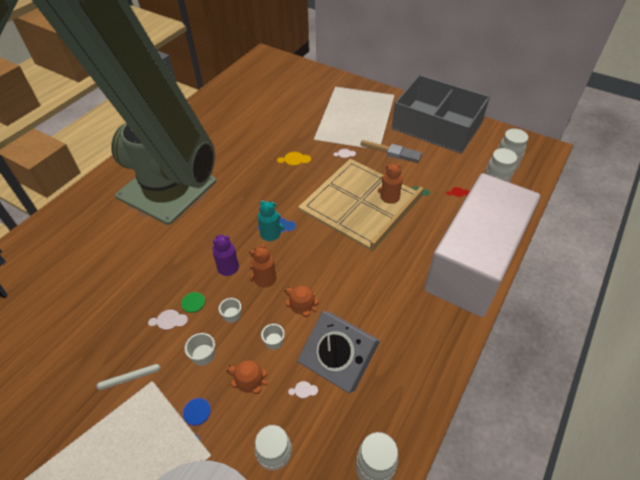

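Top view: the tray is at about (226,250) with a terracotta bear at (201,223). The terracotta bear to move is at (362,284); the purple (369,325) and turquoise (309,313) bears are look-alikes. The terracotta turtles are at (367,237) and (454,235). The dial is at (411,176). Next I'll confirm with an enlarged crop and measure.

```bash
python3 - <<'E'
from h import *
import pickle
t=pickle.load(open('top0.pkl','rb')); s=pickle.load(open('scene0.pkl','rb'))
a=cv2.resize(t['frame'][140:305,340:490],None,fx=2.6,fy=3,interpolation=cv2.INTER_CUBIC)[:500]
a=cv2.resize(t['frame'][140:305,335:485],None,fx=2.66,fy=2.66,interpolation=cv2.INTER_CUBIC)
b=cv2.resize(s['frame'][230:400,215:385],(399,439),interpolation=cv2.INTER_CUBIC)
H=cv2.resize(a,(399,439)); cv2.imwrite('pics/crop1.png',np.hstack([H,b])[:,:,::-1])
for n,c in(('top',t),('scene',s)):
    hsv=cv2.cvtColor(c['frame'],cv2.COLOR_RGB2HSV)
    m=cv2.inRange(hsv,(3,150,90),(11,255,255)); 
    m=cv2.morphologyEx(m,cv2.MORPH_OPEN,np.ones((3,3)))
    k,l,st,ce=cv2.connectedComponentsWithStats(m)
    for i in range(1,k):
        if st[i,4]>120: print(n,ce[i].round(1),st[i],onz(c,[ce[i]],.03).round(3)[0])
# tray in top: quad
hsv=cv2.cvtColor(t['frame'],cv2.COLOR_RGB2HSV)
print(hsv[285,195],hsv[285,150],hsv[245,250])
for uv in([404,177],[411,176],[428,168]): print(uv,onz(t,[uv],.1).round(3))
for n,uv,z in(('potA',[414,237],.03),('potB',[411,287],.03),('potC',[458,283],.04),('jar',[492,184],.06),('blue',[496,257],0),('teal',[309,313],.1)): print(n,onz(t,[uv],z).round(3))
# tray corners by quad fit of bright plywood
m=cv2.inRange(hsv,(10,40,150),(25,160,255)); m=cv2.morphologyEx(m,cv2.MORPH_CLOSE,np.ones((9,9)))
m[:,:165]=0;m[:,290:]=0;m[:185]=0;m[315:]=0
cs=cv2.findContours(m,0,2)[0]; q=max(cs,key=cv2.contourArea)
r=cv2.boxPoints(cv2.minAreaRect(q)); print(r.round(1).tolist(), onz(t,r,.012).round(3).tolist())
E
```

```text
top [199.4 223.5] [188 213  23  24 389] [0.569 0.304 0.03 ]
top [367.1 237.8] [356 222  23  33 532] [ 0.539 -0.121  0.03 ]
top [452.7 236.6] [440 223  25  29 520] [ 0.546 -0.336  0.03 ]
top [361.7 284.2] [351 273  23  24 418] [ 0.422 -0.109  0.03 ]
scene [391.3 183.2] [380 164  22  38 631] [0.554 0.323 0.03 ]
scene [262.2 266.8] [250 245  26  42 795] [ 0.414 -0.102  0.03 ]
scene [301.1 299.7] [286 286  32  30 697] [ 0.547 -0.132  0.03 ]
scene [247.5 376.3] [228 360  39  34 909] [ 0.553 -0.347  0.03 ]
[ 21 100 221] [ 13 150 146] [ 19 101 204]
[404, 177] [[ 0.682 -0.202  0.1  ]]
[411, 176] [[ 0.685 -0.219  0.1  ]]
[428, 168] [[ 0.705 -0.26   0.1  ]]
potA [[ 0.543 -0.239  0.03 ]]
potB [[ 0.418 -0.232  0.03 ]]
potC [[ 0.43  -0.346  0.04 ]]
jar [[ 0.675 -0.425  0.06 ]]
blue [[ 0.498 -0.452  0.   ]]
teal [[0.352 0.021 0.1  ]]
[[165.0, 185.0], [289.0, 185.0], [289.0, 314.0], [165.0, 314.0]] [[0.67, 0.4, 0.012], [0.675, 0.08, 0.012], [0.344, 0.073, 0.012], [0.34, 0.387, 0.012]]
```

View pics/crop1.png

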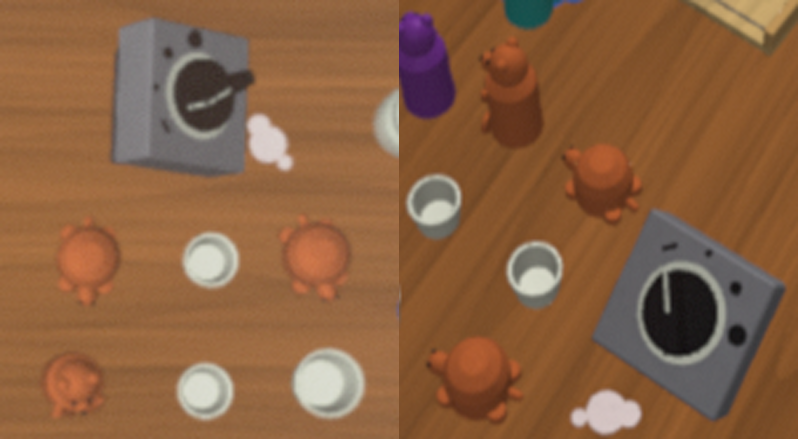

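The crop confirms the targets. Left half: turtles at about (88,257) and (317,257), heads towards −x, and the bear at (72,381). Right half: the terracotta bear beside the purple one, and the dial pointer at the short bar mark, so the dial is at 0. Now the tray, and moving over the pieces.

```bash
cat >> h.py <<'E'
def go(pos,rpy,cur=None):
    "shift in mm/turn deg in tool axes from cur (pos,rpy) to target"
    if cur is None:
        s=arm.observe(); cur=(s['tcp_pos'],s['eef_rot'])
    A=R.from_euler('xyz',cur[1]); B=R.from_euler('xyz',rpy)
    d=A.inv().apply(np.array(pos)-cur[0])*1000; w=(A.inv()*B).as_rotvec(degrees=True)
    return d.round(0).tolist(),w.round(1).tolist()
E
python3 - <<'E'
from h import *
import pickle
t=pickle.load(open('top0.pkl','rb')); s=pickle.load(open('scene0.pkl','rb'))
for c,roi in((t,(165,185,290,315)),(s,(290,150,430,255))):
    hsv=cv2.cvtColor(c['frame'],cv2.COLOR_RGB2HSV)
    m=cv2.inRange(hsv,(16,50,120),(28,150,255)); z=np.zeros_like(m); x0,y0,x1,y1=roi; z[y0:y1,x0:x1]=m[y0:y1,x0:x1]
    z=cv2.morphologyEx(z,cv2.MORPH_OPEN,np.ones((3,3)))
    q=cv2.convexHull(max(cv2.findContours(z,0,2)[0],key=cv2.contourArea))
    ap=cv2.approxPolyDP(q,6,True).reshape(-1,2); print(ap.tolist()); print(onz(c,ap,.012).round(3).tolist(),onz(c,ap,.035).round(3).tolist())
print(go([.40,-.11,.30],[np.pi,0,0]))
E
```

```text
[[181, 195], [279, 208], [267, 305], [170, 293]]
[[0.644, 0.358, 0.012], [0.615, 0.105, 0.012], [0.366, 0.13, 0.012], [0.393, 0.376, 0.012]] [[0.64, 0.352, 0.035], [0.611, 0.103, 0.035], [0.367, 0.127, 0.035], [0.393, 0.37, 0.035]]
[[348, 159], [421, 187], [370, 246], [298, 208]]
[[0.389, 0.368, 0.012], [0.626, 0.371, 0.012], [0.603, 0.105, 0.012], [0.371, 0.122, 0.012]] [[0.402, 0.345, 0.035], [0.633, 0.347, 0.035], [0.61, 0.088, 0.035], [0.384, 0.104, 0.035]]
([363.0, -375.0, -67.0], [-0.1, 0.0, 13.5])
```

arm_command --plan "45 -47 -8 0 0 2;91 -94 -17 0 0 4;136 -141 -25 0 0 6;182 -188 -33 0 0 8;227 -234 -42 0 0 10;272 -281 -50 0 0 12;318 -328 -58 0 0 13.5;363 -375 -67 0 0 13.5"

```text
validation failed for argument at $.pl...
```

```bash
python3 - <<'E'
from h import *
s=arm.observe(); print(s['time'],s['tcp_pos'],s['eef_rot'],s['qd'].round(2)); print(go([.40,-.11,.30],[np.pi,0,0]))
E
```

```text
0.1 [ 0.1336793  -0.55882432  0.23201994] [-3.14006190e+00 -4.58901132e-05  2.34779542e-01] [ 0. -0. -0. -0.  0.  0.]
([363.0, -375.0, -67.0], [-0.1, 0.0, 13.5])
```

I left the finger opening out of each row; adding it.

arm_command --plan "33 -34 -6 0 0 2 90;66 -68 -12 0 0 4 90;99 -102 -18 0 0 6 90;132 -136 -24 0 0 8 90;165 -170 -30 0 0 10 90;198 -205 -36 0 0 12 90;231 -239 -42 0 0 13.5 90;264 -273 -49 0 0 13.5 90" --grip_force 15

```text
time: 0.9
tcp_pos: [0.3273, -0.2304, 0.2818]
eef_rot: [-3.141, 0.0, -0.002]
force: [0.4, -0.1, 0.8]
opening: 0.0902
grasp_force: 0.0
```

```bash
python3 - <<'E'
from h import *
s=arm.observe(); print(s['time'],s['tcp_pos'],s['eef_rot'],s['qd'].round(2)); print(go([.40,-.11,.30],[np.pi,0,0]))
E
```

```text
0.9 [ 0.32729781 -0.23039362  0.28175368] [-3.14143660e+00  1.75386035e-04 -1.78215352e-03] [ 1.16 -0.14 -0.04  0.    0.17  1.13]
([72.0, -121.0, -18.0], [-0.0, 0.0, -0.1])
```

arm_command --plan "24 -40 -6 0 0 0 90;48 -80 -12 0 0 0 90;72 -121 -18 0 0 0 90;72 -121 -18 0 0 0 90;72 -121 -18 0 0 0 90"

```text
time: 1.4
tcp_pos: [0.3991, -0.1106, 0.2994]
eef_rot: [3.141, 0.001, 0.002]
force: [0.3, -0.5, -0.9]
opening: 0.0901
grasp_force: 0.0
```

```bash
python3 - <<'E'
from h import *
import pickle
c=cap('wrist'); save(c,'w1'); pickle.dump(c,open('w1.pkl','wb')); print(c['W'].round(3).tolist(),arm.observe()['tcp_pos'])
E
```

```text
[[0.002, -0.972, -0.235, 0.463], [-1.0, -0.002, -0.002, -0.111], [0.001, 0.235, -0.972, 0.452], [0.0, 0.0, 0.0, 1.0]] [ 0.39868747 -0.11143385  0.2993173 ]
```

View pics/w1.png

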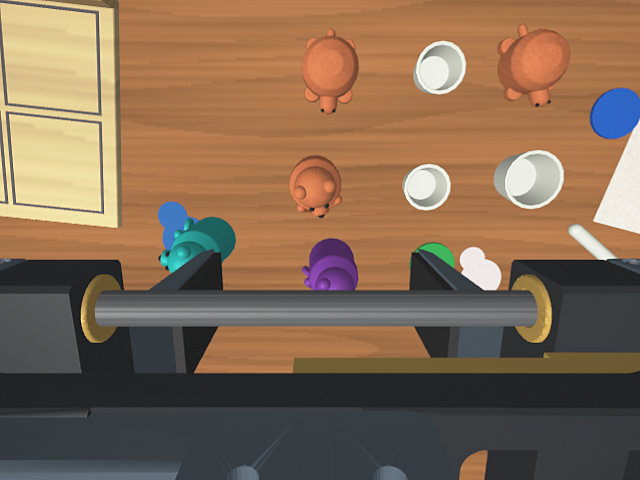

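Wrist view: bear at (316,187) facing −x, turtle 1 at (329,67) with its nose at (327,107), turtle 2 at (537,62) with its nose at (542,102), tray squares at the left edge. Next, precise centres.

```bash
cat >> h.py <<'E'
def blobs(c,k=1,amin=200):
    hsv=cv2.cvtColor(c['frame'],cv2.COLOR_RGB2HSV)
    m=cv2.inRange(hsv,(3,140,80),(11,255,255)); g=cv2.inRange(hsv,(3,175,60),(11,255,255))
    m=cv2.morphologyEx(g,cv2.MORPH_CLOSE,np.ones((5,5)))
    if k>1: m=cv2.morphologyEx(m,cv2.MORPH_OPEN,cv2.getStructuringElement(cv2.MORPH_ELLIPSE,(k,k)))
    out=[]
    for q in cv2.findContours(m,0,1)[0]:
        if cv2.contourArea(q)>amin: out.append(q)
    return m,out
E
python3 - <<'E'
from h import *
import pickle
for n,k in(('top0',15),('scene0',17),('w1',37)):
    c=pickle.load(open(n+'.pkl','rb')); m,o=blobs(c,k)
    for q in o:
        (x,y),r=cv2.minEnclosingCircle(q); e=cv2.fitEllipse(q)
        P=onz(c,q.reshape(-1,2),.025); (X,Y),rr=cv2.minEnclosingCircle(P[:,None,:2].astype(np.float32))
        print(n,np.round([x,y,r],1),'ell',np.round(e[0],1),np.round(e[1],1),'z25',onz(c,[e[0]],.025)[0].round(3),'z65',onz(c,[e[0]],.065)[0].round(3),'rad',round(rr,3))
c=pickle.load(open('w1.pkl','rb'))
for uv in([327,110],[332,30],[542,104],[524,27]): print(uv,onz(c,[uv],.02).round(3))
for uv in([8,112],[101,115],[103,213],[12,210],[101,10],[120,227]): print(uv,onz(c,[uv],.012).round(3))
E
```

```text
scene0 [248.1 376.5  17. ] ell [247.9 376. ] [30.3 32.9] z25 [ 0.552 -0.345  0.025] z65 [ 0.567 -0.356  0.065] rad 0.037
scene0 [302.  299.   15.3] ell [301.4 299.8] [25.8 29.3] z25 [ 0.546 -0.13   0.025] z65 [ 0.561 -0.15   0.065] rad 0.039
scene0 [262.5 267.   19.2] ell [262.8 267.7] [23.5 39. ] z25 [ 0.414 -0.101  0.025] z65 [ 0.435 -0.123  0.065] rad 0.059
scene0 [392.5 178.5   8.9] ell [392.5 178.5] [15.7 17.3] z25 [0.546 0.348 0.025] z65 [0.562 0.307 0.065] rad 0.035
[327, 110] [[ 0.5   -0.124  0.02 ]]
[332, 30] [[ 0.579 -0.128  0.02 ]]
[542, 104] [[ 0.506 -0.359  0.02 ]]
[524, 27] [[ 0.583 -0.329  0.02 ]]
[8, 112] [[0.497 0.232 0.012]]
[101, 115] [[0.494 0.129 0.012]]
[103, 213] [[0.383 0.142 0.012]]
[12, 210] [[0.387 0.249 0.012]]
[101, 10] [[0.6   0.115 0.012]]
[120, 227] [[0.366 0.123 0.012]]
```

```bash
sed -i 's/g=cv2.inRange.*/g=cv2.inRange(hsv,(4,150,60),(9 if LO else 11,255,255))/; s/^def blobs.*/LO=True\ndef blobs(c,k=1,amin=200):/' h.py
python3 - <<'E'
from h import *
import pickle
c=pickle.load(open('w1.pkl','rb')); h=cv2.cvtColor(c['frame'],cv2.COLOR_RGB2HSV)
print(h[67,329],h[100,329],h[130,329],h[180,250],h[45,480]); t=pickle.load(open('top0.pkl','rb'));h=cv2.cvtColor(t['frame'],cv2.COLOR_RGB2HSV);print(h[237,367],h[260,367])
for n,k in(('top0',15),('w1',33)):
    c=pickle.load(open(n+'.pkl','rb')); m0,o0=blobs(c,1); m,o=blobs(c,k)
    for q in o:
        e=cv2.fitEllipse(q); P=onz(c,q.reshape(-1,2),.025)
        print(n,'ell',np.round(e[0],1),np.round(e[1],1),'z25',onz(c,[e[0]],.025)[0].round(3),'z65',onz(c,[e[0]],.065)[0].round(3),np.ptp(P,0).round(3))
    for q in o0:
        P=onz(c,q.reshape(-1,2),.024)[:,:2]; x=P[P[:,0].argmin()]; y=P[P[:,0].argmax()]; print('  full',P.mean(0).round(3),'nose',x.round(3),'tail',y.round(3))
E
```

```text
[ 10 157 224] [ 10 158 214] [ 13 142 154] [ 13 143 164] [ 13 145 180]
[ 10 165 195] [ 13 147 146]
  full [0.715 0.414] nose [0.688 0.4  ] tail [0.745 0.419]
  full [ 0.418 -0.111] nose [ 0.383 -0.114] tail [ 0.45  -0.105]
  full [ 0.536 -0.124] nose [ 0.496 -0.124] tail [ 0.578 -0.129]
  full [ 0.546 -0.339] nose [ 0.505 -0.347] tail [ 0.583 -0.328]
```

```bash
sed -i 's/(9 if LO else 11,255,255)/(11,255,255)/; s/LO=True//' h.py
python3 - <<'E'
from h import *
import pickle
for n,k in(('top0',13),('w1',33)):
    c=pickle.load(open(n+'.pkl','rb')); m0,o0=blobs(c,1); m,o=blobs(c,k)
    for q in o:
        e=cv2.fitEllipse(q); P=onz(c,q.reshape(-1,2),.025)
        print(n,'ell',np.round(e[0],1),np.round(e[1],1),'z25',onz(c,[e[0]],.025)[0].round(3),'z65',onz(c,[e[0]],.065)[0].round(3),np.ptp(P,0).round(3))
    for q in o0:
        P=onz(c,q.reshape(-1,2),.02)[:,:2]; x=P[P[:,0].argmin()]; y=P[P[:,0].argmax()]; print('  full',P.mean(0).round(3),'nose',x.round(3),'tail',y.round(3))
E
```

```text
top0 ell [362.  283.9] [21.4 23.2] z25 [ 0.423 -0.11   0.025] z65 [ 0.423 -0.107  0.065] [0.058 0.055 0.   ]
top0 ell [367.6 237.6] [22.6 26.7] z25 [ 0.54  -0.123  0.025] z65 [ 0.537 -0.119  0.065] [0.069 0.056 0.   ]
top0 ell [453.1 236.6] [23.  28.9] z25 [ 0.546 -0.338  0.025] z65 [ 0.543 -0.328  0.065] [0.071 0.06  0.   ]
top0 ell [200.6 223.4] [19.6 25.2] z25 [0.57  0.302 0.025] z65 [0.565 0.293 0.065] [0.054 0.062 0.   ]
  full [ 0.422 -0.11 ] nose [ 0.393 -0.093] tail [ 0.453 -0.115]
  full [ 0.548 -0.339] nose [ 0.508 -0.351] tail [ 0.587 -0.329]
  full [ 0.542 -0.123] nose [ 0.499 -0.119] tail [ 0.584 -0.124]
  full [0.569 0.303] nose [0.536 0.293] tail [0.597 0.301]
  full [0.716 0.415] nose [0.686 0.398] tail [0.748 0.423]
w1 ell [314.5 185.2] [50.5 54.6] z25 [ 0.418 -0.11   0.025] z65 [ 0.422 -0.11   0.065] [0.061 0.057 0.   ]
w1 ell [329.2  69. ] [55.  68.9] z25 [ 0.541 -0.126  0.025] z65 [ 0.533 -0.124  0.065] [0.067 0.058 0.   ]
w1 ell [533.   62.4] [61.6 75.4] z25 [ 0.547 -0.34   0.025] z65 [ 0.54  -0.319  0.065] [0.065 0.074 0.   ]
  full [ 0.418 -0.111] nose [ 0.383 -0.11 ] tail [ 0.45  -0.116]
  full [ 0.539 -0.125] nose [ 0.497 -0.123] tail [ 0.58  -0.128]
  full [ 0.546 -0.34 ] nose [ 0.504 -0.35 ] tail [ 0.586 -0.329]
```

Bear at (0.422, −0.110), turtle 1 at (0.541, −0.125) with yaw −0.05, turtle 2 at (0.547, −0.339) with yaw +0.26. The tray centre is (0.502, 0.240) at yaw −0.108, which the front-right square's outline confirms. Picking the bear first.

arm_command --plan "23 -1 40 0 0 0 90;23 -1 90 0 0 0 90;23 -1 140 0 0 0 90;23 -1 185 0 0 0 90;23 -1 220 0 0 0 90;23 -1 236 0 0 0 90;23 -1 236 0 0 0 90;23 -1 236 0 0 0 70" --grip_force 25

```text
time: 2.25
tcp_pos: [0.4219, -0.1117, 0.064]
eef_rot: [3.141, 0.0, -0.003]
force: [-0.4, -1.0, 1.1]
opening: 0.0851
grasp_force: 0.0
```

arm_command --plan "0 0 0 0 0 0 40;0 0 0 0 0 0 40;0 0 0 0 0 0 40;0 0 0 0 0 0 40;0 0 0 0 0 0 40"

```text
time: 2.75
tcp_pos: [0.4225, -0.1102, 0.0644]
eef_rot: [-3.142, -0.001, -0.001]
force: [-0.6, 3.6, 4.5]
opening: 0.0536
grasp_force: 25.0
```

arm_command --plan "0 0 -20 0 0 0 40;0 0 -60 0 0 0 40;15 -25 -95 0 0 0 40;35 -70 -100 0 0 1 40;55 -115 -100 0 0 3 40;72 -160 -100 0 0 5 40;90 -200 -100 0 0 6.2 40;105 -240 -100 0 0 6.2 40"

```text
time: 3.55
tcp_pos: [0.5274, 0.1313, 0.1629]
eef_rot: [3.14, 0.001, -0.108]
force: [0.7, -1.7, -3.3]
opening: 0.0535
grasp_force: 25.0
```

```bash
python3 - <<'E'
from h import *
s=arm.observe(); print(s['tcp_pos'],s['opening'],s['grasp_force']); print(go([.552,.178,.164],[np.pi,0,-.108]))
E
```

```text
[0.52736258 0.1312974  0.16288881] 0.053497465553451425 24.998189218895277
([19.0, -49.0, -1.0], [0.1, 0.1, -0.0])
```

arm_command --plan "10 -25 0 0 0 0 40;19 -49 0 0 0 0 40;19 -49 0 0 0 0 40;19 -49 30 0 0 0 40;19 -49 55 0 0 0 40;19 -49 72 0 0 0 40;19 -49 80 0 0 0 40;19 -49 83 0 0 0 40"

```text
time: 4.35
tcp_pos: [0.5507, 0.1756, 0.0796]
eef_rot: [3.14, 0.002, -0.109]
force: [-0.1, 0.4, -3.2]
opening: 0.0539
grasp_force: 25.0
```

arm_command --plan "0 0 1 0 0 0 40;0 0 2 0 0 0 40;0 0 3 0 0 0 40;0 0 4 0 0 0 40;0 0 4 0 0 0 40"

```text
time: 4.85
tcp_pos: [0.5516, 0.1761, 0.0769]
eef_rot: [-3.142, -0.0, -0.109]
force: [1.3, -0.9, -2.4]
opening: 0.0536
grasp_force: 25.0
```

arm_command --plan "0 0 0.5 0 0 0 40;0 0 1 0 0 0 40;0 0 1 0 0 0 40"

```text
time: 5.15
tcp_pos: [0.5518, 0.1762, 0.0764]
eef_rot: [-3.141, -0.001, -0.109]
force: [-1.7, -1.4, 3.6]
opening: 0.0539
grasp_force: 25.0
```

arm_command --plan "0 0 0 0 0 0 60;0 0 0 0 0 0 74;0 0 0 0 0 0 76;0 0 -15 0 0 0 76;0 0 -50 0 0 0 78;0 0 -90 0 0 0 80;0 0 -115 0 0 0 85;0 30 -130 0 0 0 88"

```text
time: 5.95
tcp_pos: [0.5499, 0.1486, 0.2084]
eef_rot: [-3.139, -0.005, -0.106]
force: [-0.0, -0.7, 0.2]
opening: 0.0874
grasp_force: 0.0
```

```bash
python3 - <<'E'
from h import *
s=arm.observe(); print(s['tcp_pos'],s['opening'],s['grasp_force']); print(go([.541,-.125,.12],[np.pi,0,-.05]))
E
```

```text
[0.54986718 0.1486152  0.208373  ] 0.08737204816410811 0.0
([20.0, 273.0, 88.0], [-0.2, -0.3, -3.2])
```

arm_command --plan "3 45 0 0 0 0 90;7 90 0 0 0 0 90;10 135 20 0 0 -1 90;14 180 40 0 0 -2 90;17 225 60 0 0 -3 90;20 260 80 0 0 -3.3 90;20 274 86 0 0 -3.3 90;20 274 86 0 0 -3.3 90"

```text
time: 6.75
tcp_pos: [0.5377, -0.1294, 0.1188]
eef_rot: [-3.141, 0.002, -0.054]
force: [0.5, 1.7, 0.3]
opening: 0.0902
grasp_force: 0.0
```

```bash
python3 - <<'E'
from h import *
s=arm.observe(); print(s['tcp_pos']); print(go([.541,-.125,.030],[np.pi,0,-.05]))
c=cap('wrist'); save(c,'w2'); m,o=blobs(c,1,400)
for q in o:
    P=onz(c,q.reshape(-1,2),.025); print(P.mean(0).round(3),P.min(0).round(3),P.max(0).round(3))
E
```

```text
[ 0.53767074 -0.1293872   0.11882947]
([3.0, -5.0, 89.0], [-0.0, 0.1, -0.3])
[ 0.546 -0.126  0.025] [ 0.503 -0.156  0.025] [ 0.586 -0.094  0.025]
[ 0.553 -0.325  0.025] [ 0.513 -0.351  0.025] [ 0.59  -0.296  0.025]
```

arm_command --plan "5 -5 20 0 0 0 90;5 -5 55 0 0 0 90;5 -5 78 0 0 0 90;5 -5 88 0 0 0 90;5 -5 88 0 0 0 90;5 -5 88 0 0 0 50;5 -5 88 0 0 0 50;5 -5 88 0 0 0 50" --grip_force 25

```text
time: 7.6
tcp_pos: [0.5444, -0.1236, 0.033]
eef_rot: [3.141, -0.003, -0.051]
force: [-1.2, 1.5, -0.5]
opening: 0.0692
grasp_force: 0.0
```

arm_command --plan "0 0 0 0 0 0 50;0 0 0 0 0 0 50"

```text
time: 7.8
tcp_pos: [0.5441, -0.1238, 0.0326]
eef_rot: [3.141, -0.002, -0.051]
force: [-0.4, -0.3, 4.8]
opening: 0.059
grasp_force: 25.0
```

```bash
python3 - <<'E'
from h import *
s=arm.observe(); print(s['tcp_pos']); print(go([.453,.302,.10],[np.pi,0,-.108]))
E
```

```text
[ 0.54408094 -0.12381186  0.03257335]
([-113.0, -421.0, -68.0], [0.0, -0.1, 3.2])
```

arm_command --plan "0 0 -20 0 0 0 50;0 0 -65 0 0 0 50;0 -5 -114 0 0 0 50;-8 -30 -155 0 0 0 50;-20 -75 -167 0 0 1 50;-32 -119 -167 0 0 2 50;-44 -163 -167 0 0 3 50;-56 -207 -167 0 0 3.2 50"

```text
time: 8.6
tcp_pos: [0.4973, 0.0876, 0.1987]
eef_rot: [-3.141, 0.0, -0.108]
force: [0.6, 0.6, -1.8]
opening: 0.0594
grasp_force: 25.0
```

arm_command --plan "-12 -45 0 0 0 0 50;-24 -90 0 0 0 0 50;-36 -135 0 0 0 0 50;-45 -175 0 0 0 0 50;-45 -205 0 0 0 0 50;-45 -205 0 0 0 0 50;-45 -205 0 0 0 0 50"

```text
time: 9.3
tcp_pos: [0.4749, 0.2948, 0.198]
eef_rot: [3.14, 0.001, -0.106]
force: [0.6, -0.5, -1.6]
opening: 0.0592
grasp_force: 25.0
```

```bash
python3 - <<'E'
from h import *
s=arm.observe(); print(s['tcp_pos'],s['q'].round(2)); print(go([.453,.302,.0446],[np.pi,0,-.108]))
E
```

```text
[0.47493079 0.29482985 0.19802102] [ 0.54  0.32  1.66 -0.    1.17  2.21]
([-22.0, -5.0, 153.0], [0.1, 0.1, 0.1])
```

arm_command --plan "-22 -5 30 0 0 0 50;-22 -5 75 0 0 0 50;-22 -5 115 0 0 0 50;-22 -5 138 0 0 0 50;-22 -5 147 0 0 0 50;-22 -5 150 0 0 0 50;-22 -5 151 0 0 0 50;-22 -5 152 0 0 0 50"

```text
time: 10.1
tcp_pos: [0.4552, 0.3024, 0.0481]
eef_rot: [-3.14, -0.002, -0.108]
force: [-0.5, 0.3, -1.7]
opening: 0.0594
grasp_force: 25.0
```

arm_command --plan "0 0 0.5 0 0 0 50;0 0 1 0 0 0 50;0 0 1 0 0 0 50"

```text
time: 10.4
tcp_pos: [0.4543, 0.3022, 0.0461]
eef_rot: [-3.141, -0.001, -0.107]
force: [0.7, 0.4, -1.0]
opening: 0.059
grasp_force: 25.0
```

arm_command --plan "0 0 0.5 0 0 0 50;0 0 1 0 0 0 50;0 0 1.5 0 0 0 50;0 0 1.5 0 0 0 50"

```text
time: 10.8
tcp_pos: [0.4542, 0.3022, 0.0446]
eef_rot: [-3.142, -0.0, -0.107]
force: [-1.7, -0.4, 3.8]
opening: 0.0592
grasp_force: 25.0
```

arm_command --plan "0 0 0 0 0 0 64;0 0 0 0 0 0 76;0 0 0 0 0 0 78;0 0 -15 0 0 0 78;0 0 -55 0 0 0 80;0 0 -100 0 0 0 85;0 0 -145 0 0 0 90;0 40 -160 0 0 0 90"

```text
time: 11.6
tcp_pos: [0.4531, 0.2661, 0.2091]
eef_rot: [-3.134, -0.009, -0.104]
force: [1.5, -0.7, 0.2]
opening: 0.0901
grasp_force: 0.0
```

arm_command --plan "5 45 0 0 0 0 90;10 90 0 0 0 0 90;15 135 0 0 0 -3 90;20 180 0 0 0 -6 90;25 225 0 0 0 -9 90;30 270 0 0 0 -12 90;35 315 0 0 0 -15 90;40 360 0 0 0 -18 90"

```text
time: 12.4
tcp_pos: [0.4508, -0.1017, 0.2043]
eef_rot: [3.141, -0.001, 0.209]
force: [0.6, 0.2, 0.0]
opening: 0.0899
grasp_force: 0.0
```

```bash
python3 - <<'E'
from h import *
s=arm.observe(); print(s['tcp_pos'],s['eef_rot']); print(go([.548,-.339,.12],[np.pi,0,.26]))
E
```

```text
[ 0.45081086 -0.10172409  0.20433636] [ 3.14130941e+00 -5.72206219e-04  2.08949010e-01]
([46.0, 252.0, 84.0], [0.0, -0.0, -2.9])
```

arm_command --plan "8 45 10 0 0 0 90;16 90 25 0 0 -1 90;25 135 40 0 0 -2 90;33 180 55 0 0 -2.9 90;41 225 70 0 0 -2.9 90;46 248 82 0 0 -2.9 90;46 250 84 0 0 -2.9 90;46 250 84 0 0 -2.9 90"

```text
time: 13.2
tcp_pos: [0.5468, -0.3349, 0.1193]
eef_rot: [-3.14, 0.001, 0.257]
force: [0.5, 0.8, 0.1]
opening: 0.0897
grasp_force: 0.0
```

```bash
python3 - <<'E'
from h import *
s=arm.observe(); print(s['tcp_pos'],s['eef_rot']); print(go([.548,-.339,.0325],[np.pi,0,.26]))
c=cap('wrist'); save(c,'w3'); m,o=blobs(c,1,400)
for q in o:
    P=onz(c,q.reshape(-1,2),.025); n=P[P[:,0].argmin()];t=P[P[:,0].argmax()]; print(P.mean(0).round(3),n.round(3),t.round(3))
E
```

```text
[ 0.54683188 -0.33485317  0.11930879] [-3.13968084e+00  1.47973786e-03  2.56694431e-01]
([0.0, 4.0, 87.0], [-0.1, 0.1, -0.2])
[ 0.554 -0.34   0.025] [ 0.513 -0.343  0.025] [ 0.591 -0.33   0.025]
```

arm_command --plan "2 3 20 0 0 0 90;2 3 55 0 0 0 90;2 3 78 0 0 0 90;2 3 87 0 0 0 90;2 3 87 0 0 0 90;2 3 87 0 0 0 50;2 3 87 0 0 0 50;2 3 87 0 0 0 50"

```text
time: 14.05
tcp_pos: [0.5509, -0.3379, 0.0347]
eef_rot: [3.14, -0.002, 0.258]
force: [0.2, -0.7, 0.5]
opening: 0.0688
grasp_force: 0.0
```

arm_command --plan "0 0 0 0 0 0 50;0 0 0 0 0 0 50;0 0 0 0 0 0 50"

```text
time: 14.35
tcp_pos: [0.5512, -0.3386, 0.0345]
eef_rot: [3.138, -0.002, 0.258]
force: [0.5, -2.3, 4.5]
opening: 0.0589
grasp_force: 25.0
```

```bash
python3 - <<'E'
from h import *
s=arm.observe(); print(s['tcp_pos']); print(go([.441,.190,.0446],[np.pi,0,-.108]))
E
```

```text
[ 0.55115927 -0.33862154  0.03451121]
([28.0, -539.0, -12.0], [0.2, -0.1, 20.9])
```

arm_command --plan "0 0 -20 0 0 0 50;0 0 -65 0 0 0 50;0 -5 -114 0 0 0 50;2 -40 -150 0 0 2 50;4 -85 -165 0 0 5 50;6 -130 -165 0 0 8 50;8 -175 -165 0 0 11 50;11 -220 -165 0 0 14 50"

```text
time: 15.15
tcp_pos: [0.5028, -0.1197, 0.1972]
eef_rot: [-3.14, 0.003, 0.01]
force: [0.3, 0.5, -2.1]
opening: 0.0586
grasp_force: 25.0
```

```bash
python3 - <<'E'
from h import *
s=arm.observe(); print(s['tcp_pos'],s['eef_rot'],s['opening']); print(go([.441,.190,.200],[np.pi,0,-.108]))
E
```

```text
[ 0.5028137  -0.11974539  0.1972271 ] [-3.13987483e+00  3.12167553e-03  1.01328754e-02] 0.05862900372530617
([-59.0, -310.0, -2.0], [-0.1, 0.2, 6.8])
```

arm_command --plan "-8 -45 0 0 0 1 50;-17 -90 0 0 0 3 50;-25 -135 0 0 0 5 50;-34 -180 0 0 0 6.8 50;-43 -225 0 0 0 6.8 50;-51 -270 0 0 0 6.8 50;-58 -305 0 0 0 6.8 50;-58 -307 0 0 0 6.8 50"

```text
time: 15.95
tcp_pos: [0.4405, 0.1875, 0.1972]
eef_rot: [-3.141, 0.004, -0.101]
force: [0.3, -1.7, -3.1]
opening: 0.0589
grasp_force: 25.0
```

```bash
python3 - <<'E'
from h import *
s=arm.observe(); print(s['tcp_pos'],s['eef_rot'],s['opening']); print(go([.441,.190,.0465],[np.pi,0,-.108]))
E
```

```text
[0.44052691 0.18754439 0.19715917] [-3.14113901  0.0038082  -0.1009828 ] 0.05894393038034434
([1.0, -2.0, 151.0], [-0.0, 0.2, 0.4])
```

arm_command --plan "0 -1 30 0 0 0 50;0 -1 75 0 0 0 50;0 -1 115 0 0 0 50;0 -1 138 0 0 0 50;0 -1 146 0 0 0 50;0 -1 148 0 0 0 50;0 -1 149 0 0 0 50;0 -1 149 0 0 0 50"

```text
time: 16.75
tcp_pos: [0.4438, 0.1855, 0.0503]
eef_rot: [-3.141, -0.002, -0.106]
force: [0.1, 0.1, -1.9]
opening: 0.0593
grasp_force: 25.0
```

arm_command --plan "0 0 0.5 0 0 0 50;0 0 1 0 0 0 50;0 0 1.5 0 0 0 50;0 0 1.5 0 0 0 50"

```text
time: 17.15
tcp_pos: [0.4429, 0.1853, 0.0479]
eef_rot: [-3.142, -0.0, -0.105]
force: [0.1, -0.5, -2.1]
opening: 0.0588
grasp_force: 25.0
```

arm_command --plan "-1 -2 0 0 0 0 50;-1 -4 0 0 0 0 50;-1 -4 0.5 0 0 0 50;-1 -4 1 0 0 0 50;-1 -4 1.5 0 0 0 50;-1 -4 1.5 0 0 0 50"

```text
time: 17.75
tcp_pos: [0.4423, 0.1894, 0.0465]
eef_rot: [-3.141, -0.0, -0.106]
force: [-1.7, 0.1, 2.3]
opening: 0.059
grasp_force: 25.0
```

arm_command --plan "0 0 0 0 0 0 64;0 0 0 0 0 0 76;0 0 0 0 0 0 78;0 0 -15 0 0 0 78;0 0 -55 0 0 0 80;0 0 -100 0 0 0 85;0 0 -145 0 0 0 90;0 30 -170 0 0 0 90"

```text
time: 18.55
tcp_pos: [0.4413, 0.1615, 0.22]
eef_rot: [-3.138, -0.007, -0.102]
force: [0.6, 0.1, -0.3]
opening: 0.0898
grasp_force: 0.0
```

arm_command --plan "5 45 0 0 0 0 90;10 90 0 0 0 0 90;15 135 0 0 0 0 90;20 180 0 0 0 0 90;30 220 0 0 0 0 90;30 220 0 0 0 0 90;30 220 0 0 0 0 90"

```text
time: 19.25
tcp_pos: [0.4456, -0.063, 0.2161]
eef_rot: [-3.141, 0.0, -0.108]
force: [-0.6, -0.9, 0.7]
opening: 0.0904
grasp_force: 0.0
```

```bash
python3 - <<'E'
from h import *
import pickle
t=cap('top'); w=cap('wrist'); pickle.dump(t,open('top1.pkl','wb')); pickle.dump(w,open('w4.pkl','wb'))
m,o=blobs(t,1,150)
for q in o:
    P=onz(t,q.reshape(-1,2),.035)[:,:2]; print(P.mean(0).round(3),P.min(0).round(3),P.max(0).round(3))
a=cv2.resize(t['frame'][180:320,150:310],(400,350),interpolation=cv2.INTER_CUBIC)
b=cv2.resize(w['frame'],(400,300)); b=np.vstack([b,np.zeros((50,400,3),np.uint8)])
cv2.imwrite('pics/chk.png',np.hstack([a,b])[:,:,::-1]); s=arm.observe(); print(s['tcp_pos'],s['eef_rot'])
E
```

```text
[0.438 0.191] [0.398 0.165] [0.476 0.22 ]
[0.453 0.302] [0.411 0.275] [0.492 0.333]
[0.552 0.181] [0.526 0.154] [0.582 0.208]
[0.568 0.301] [0.535 0.268] [0.595 0.332]
[0.713 0.41 ] [0.686 0.384] [0.745 0.434]
[ 0.44557655 -0.06162325  0.21609874] [-3.14117392e+00  4.72721354e-04 -1.04909699e-01]
```

View pics/chk.png

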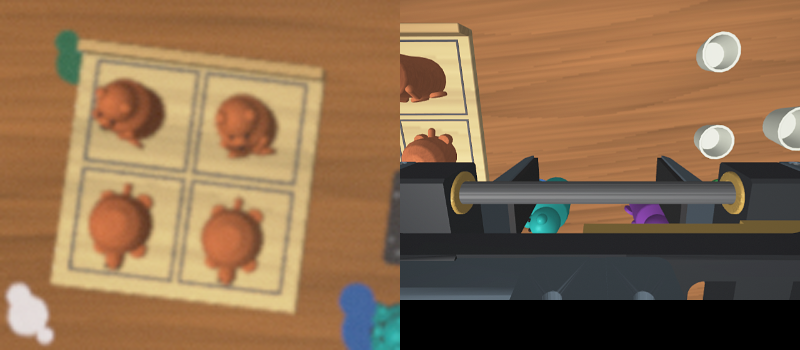

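All four pieces stand in their squares: left crop, bears at (128,110) and (245,125), turtles at (120,222) and (231,238), noses away from the edge. Now a close view of the dial.

```bash
python3 - <<'E'
from h import *
print(go([.63,-.21,.33],[np.pi,0,-.105]))
E
```

```text
([199.0, 128.0, -114.0], [-0.0, 0.0, 0.0])
```

arm_command --plan "35 23 -20 0 0 0 90;70 45 -40 0 0 0 90;105 68 -60 0 0 0 90;140 90 -80 0 0 0 90;170 110 -97 0 0 0 90;199 128 -114 0 0 0 90;199 128 -114 0 0 0 90;199 128 -114 0 0 0 90"

```text
time: 20.15
tcp_pos: [0.6305, -0.209, 0.3294]
eef_rot: [-3.141, 0.002, -0.104]
force: [-0.1, 0.1, -0.0]
opening: 0.09
grasp_force: 0.0
```

```bash
python3 - <<'E'
from h import *
import pickle
w=cap('wrist'); pickle.dump(w,open('w5.pkl','wb')); save(w,'w5'); s=arm.observe(); print(s['tcp_pos'],s['q'].round(2))
sc=pickle.load(open('scene0.pkl','rb'))
a=cv2.resize(sc['frame'][305:395,290:385],(475,450),interpolation=cv2.INTER_CUBIC)  # x5
cv2.imwrite('pics/dialscene.png',a[:,:,::-1])
E
```

```text
[ 0.6297959  -0.20873579  0.32933098] [-0.34  0.43  1.15  0.    1.56  1.34]
```

View pics/w5.png

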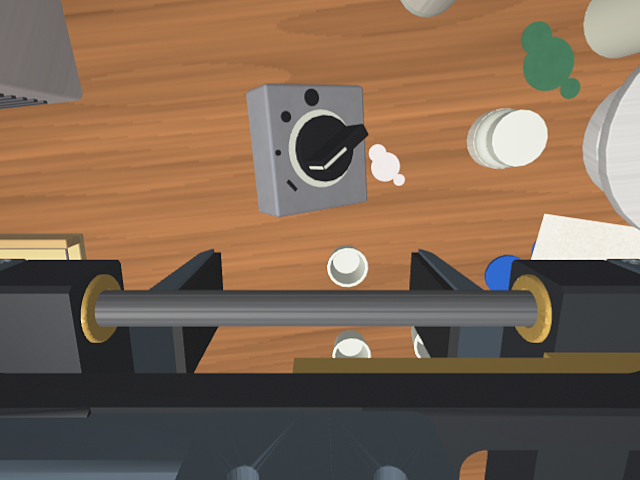

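View pics/dialscene.png

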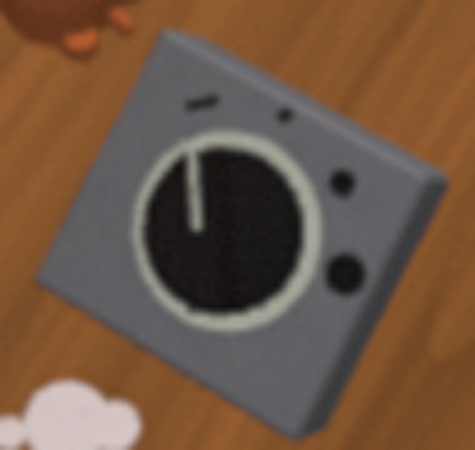

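Wrist view: dots at small (278,153), middle (286,116), large (312,97), the bar mark at (291,185) and the ring centred near (321,148). The pointer's white line aims at the bar mark, so the dial is at 0. Scene crop shows the same marks. Triangulating across the two views.

```bash
python3 - <<'E'
from h import *
import pickle
w=pickle.load(open('w5.pkl','rb')); s=pickle.load(open('scene0.pkl','rb')); t=pickle.load(open('top1.pkl','rb'))
def ring(c,roi):
    x0,y0,x1,y1=roi; f=c['frame'][y0:y1,x0:x1].astype(int)
    m=((f[...,1]>150)&(f[...,1]>=f[...,2])&(f.max(2)-f.min(2)<50)).astype(np.uint8)
    q=max(cv2.findContours(m,0,1)[0],key=lambda q:len(q)); e=cv2.fitEllipse(cv2.convexHull(q)); return np.array(e[0])+(x0,y0),e[1:],q.shape
rw=ring(w,(265,105,366,205)); rs=ring(s,(300,315,372,385)); rt=ring(t,(385,150,432,205)); print(rw,rs,rt)
def tri(A,B):
    (a,da),(b,db)=A,B; da=da[0];db=db[0]
    k=np.linalg.lstsq(np.c_[da,-db],b-a,rcond=None)[0]; p,q=a+k[0]*da,b+k[1]*db
    return (p+q)/2,np.linalg.norm(p-q)
L={'bar':([291,185],[330.4,325.6]),'small':([278,153],[347,328.2]),'mid':([286,116],[358.4,341.6]),'large':([312,97],[359,359.8]),'ring':(rw[0],rs[0])}
P={}
for k,(a,b) in L.items(): P[k],e=tri(ray(w,[a]),ray(s,[b])); print(k,P[k].round(4),'gap',round(e,4))
X=np.array(list(P.values())); c=X.mean(0); n=np.linalg.svd(X-c)[2][2]; n*=np.sign(n[2]); print('n',n.round(3),'tilt',np.degrees(np.arccos(n[2])).round(1),'azim',np.degrees(np.arctan2(n[1],n[0])).round(1))
u=P['small']-P['ring']; print('up',u.round(3),np.degrees(np.arctan2(u[1],u[0])),'radii',[round(np.linalg.norm(P[k]-P['ring']),4) for k in('bar','small','mid','large')])
v=P['large']-P['bar']; print('bar->large azim',np.degrees(np.arctan2(v[1],v[0])))
E
```

```text
(array([320.40338516, 147.86177444]), ((64.34453582763672, 78.11837005615234), 178.1606903076172), (287, 1, 2)) (array([335.35439682, 350.78879929]), ((35.59648895263672, 38.63492202758789), 175.9282989501953), (131, 1, 2)) (array([409.03678513, 175.66436195]), ((22.699256896972656, 31.553470611572266), 169.95326232910156), (90, 1, 2))
bar [ 0.6567 -0.1863  0.0915] gap 0.0018
small [ 0.6907 -0.1773  0.0981] gap 0.0027
mid [ 0.7249 -0.1895  0.0932] gap 0.0018
large [ 0.742  -0.2169  0.0775] gap 0.0023
ring [ 0.6901 -0.2209  0.0705] gap 0.0006
n [-0.055 -0.534  0.844] tilt 32.5 azim -95.9
up [0.001 0.044 0.028] 89.17126839123108 radii [np.float64(0.0525), np.float64(0.0516), np.float64(0.0522), np.float64(0.0525)]
bar->large azim -19.77073685638217
```

```bash
cat >> h.py <<'E'
phi=np.radians(87.5); ti=np.radians(32)
C=np.array([.690,-.221,.0705])
n=np.array([-np.sin(ti)*np.cos(phi),-np.sin(ti)*np.sin(phi),np.cos(ti)])
u=np.array([np.cos(ti)*np.cos(phi),np.cos(ti)*np.sin(phi),np.sin(ti)]); r_=np.cross(u,n)
def dial(th,out):
    x=np.cos(th-.7)*u+np.sin(th-.7)*r_; z=-n; M=np.c_[x,np.cross(z,x),z]
    return C+out*n, R.from_matrix(M).as_euler('xyz')
E
python3 - <<'E'
from h import *
s=arm.observe(); p,e=dial(0,.035); print('grip',p.round(4),e.round(3))
w=R.from_euler('xyz',s['eef_rot']); 
M=w*R.from_rotvec([0,0,-136],degrees=True)
p,_=dial(0,.15); print(p.round(3)); print(go(p,e,(s['tcp_pos'],M.as_euler('xyz'))))
E
```

```text
grip [ 0.6892 -0.2395  0.1002] [ 2.759 -0.417  2.309]
[ 0.687 -0.3    0.198]
([-107.0, -15.0, 131.0], [-21.2, 23.9, 2.4])
```

arm_command --plan "0 0 0 0 0 -8.5 90;0 0 0 0 0 -17 80;0 0 0 0 0 -25.5 70;0 0 0 0 0 -34 60;0 0 0 0 0 -42.5 50;0 0 0 0 0 -51 45;0 0 0 0 0 -59.5 45;0 0 0 0 0 -68 45"

```text
time: 21.0
tcp_pos: [0.6289, -0.2087, 0.33]
eef_rot: [-3.14, 0.0, 1.089]
force: [-0.3, 0.9, -0.8]
opening: 0.0448
grasp_force: 0.0
```

arm_command --plan "0 0 0 0 0 -8.5 45;0 0 0 0 0 -17 45;0 0 0 0 0 -25.5 45;0 0 0 0 0 -34 45;0 0 0 0 0 -42.5 45;0 0 0 0 0 -51 45;0 0 0 0 0 -59.5 45;0 0 0 0 0 -68 45"

```text
time: 21.8
tcp_pos: [0.6289, -0.2087, 0.33]
eef_rot: [-3.141, -0.002, 2.276]
force: [-0.6, 0.3, 0.2]
opening: 0.0447
grasp_force: 0.0
```

```bash
python3 - <<'E'
from h import *
s=arm.observe(); print(s['tcp_pos'],s['eef_rot'],s['q'].round(2)); p,e=dial(0,.15); print(go(p,e))
E
```

```text
[ 0.62887774 -0.20871689  0.33003952] [-3.14087130e+00 -1.61366965e-03  2.27596283e+00] [-0.34  0.43  1.16  0.    1.56 -1.04]
([-107.0, -15.0, 132.0], [-21.2, 23.9, 2.7])
```

arm_command --plan "-20 -3 20 -3.5 4 0 45;-40 -6 40 -7 8 1 45;-60 -9 65 -10.5 12 1 45;-80 -12 90 -14 16 2 45;-95 -14 110 -17.5 20 2 45;-107 -15 132 -21.2 23.9 2.4 45;-107 -15 132 -21.2 23.9 2.4 45;-107 -15 132 -21.2 23.9 2.4 45"

```text
time: 22.6
tcp_pos: [0.6868, -0.3009, 0.1978]
eef_rot: [2.759, -0.418, 2.307]
force: [-0.3, -0.5, 1.2]
opening: 0.0452
grasp_force: 0.0
```

```bash
python3 - <<'E'
from h import *
import pickle
s=arm.observe(); print(s['tcp_pos'],s['eef_rot'],s['q'].round(2)); p,e=dial(0,.035); print(go(p,e))
w=cap('wrist'); save(w,'w6'); pickle.dump(w,open('w6.pkl','wb'))
Wi=np.linalg.inv(w['W'])
for q in (C,C+.043*n,C+.043*n+.031*(np.cos(.7)*u-np.sin(.7)*r_),C+.035*n):
    k=Wi[:3,:3]@q+Wi[:3,3]; print(cv2.projectPoints(k[None],np.zeros(3),np.zeros(3),w['mtx'],np.array([w['k1'],0,0,0]))[0].ravel().round(0))
E
```

```text
[ 0.6868329  -0.30094861  0.19775267] [ 2.75911006 -0.41752132  2.30716396] [-0.62  0.78  0.95  0.47  1.72 -1.28]
([1.0, -0.0, 115.0], [0.0, 0.0, -0.1])
[318. 226.]
[318. 239.]
[318. 196.]
[318. 236.]
```

View pics/w6.png

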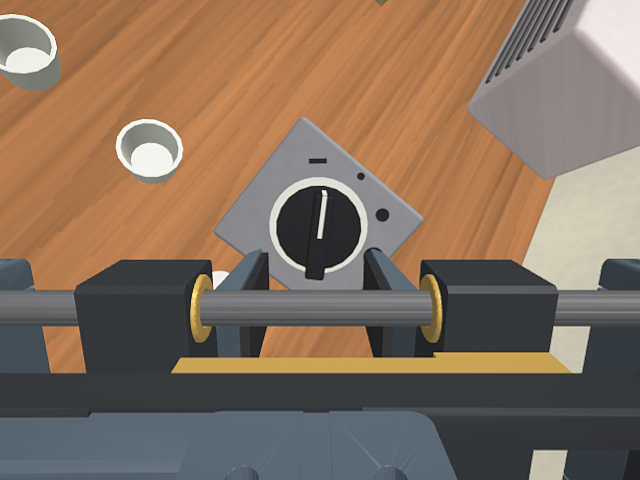

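The dial is centred as predicted: ring at (318,225), bar from (315,278) to (322,190), about 4° clockwise. Approaching with that trim.

arm_command --plan "0 0 35 0 0 2 45;0 0 70 0 0 4 45;0 0 95 0 0 4 45;0 0 108 0 0 4 45;0 0 113 0 0 4 45;0 0 113 0 0 4 45;0 0 113 0 0 4 30;0 0 113 0 0 4 5" --grip_force 20

```text
time: 23.45
tcp_pos: [0.6909, -0.2436, 0.1038]
eef_rot: [2.787, -0.437, 2.235]
force: [-0.5, -0.5, 0.1]
opening: 0.032
grasp_force: 0.0
```

arm_command --plan "0 0 0 0 0 0 5;0 0 0 0 0 0 5;0 0 0 0 0 0 5;0 0 0 0 0 0 5"

```text
time: 23.85
tcp_pos: [0.6915, -0.2424, 0.1034]
eef_rot: [2.785, -0.439, 2.236]
force: [3.0, 1.4, 4.0]
opening: 0.014
grasp_force: 20.0
```

arm_command --plan "0 0 0 0 0 6 5;0 0 0 0 0 12 5;0 0 0 0 0 18 5;0 0 0 0 0 24 5;0 0 0 0 0 30 5;0 0 0 0 0 36 5;0 0 0 0 0 42 5;0 0 0 0 0 48 5"

```text
time: 24.65
tcp_pos: [0.6896, -0.2427, 0.1031]
eef_rot: [-3.012, -0.544, 1.278]
force: [-1.7, 0.7, 5.2]
opening: 0.0139
grasp_force: 20.0
```

arm_command --plan "0 0 0 0 0 6 5;0 0 0 0 0 12 5;0 0 0 0 0 18 5;0 0 0 0 0 24 5;0 0 0 0 0 30 5;0 0 0 0 0 32 5;0 0 0 0 0 32 5;0 0 0 0 0 32 5"

```text
time: 25.45
tcp_pos: [0.6886, -0.2421, 0.1035]
eef_rot: [-2.731, -0.391, 0.678]
force: [-3.2, 0.8, 7.2]
opening: 0.0137
grasp_force: 20.0
```

```bash
python3 - <<'E'
from h import *
s=arm.observe(); print(s['q'].round(2),s['wrist_torque'].round(2)); p,e=dial(1.4,.0375); print(go(p,e))
E
```

```text
[-0.56  0.79  1.18  0.48  1.48  0.14] [0.41 0.73 0.56]
([1.0, 0.0, 2.0], [-0.1, 0.0, -3.8])
```

arm_command --plan "0 0 0 0 0 -2 5;0 0 0 0 0 -2 30;0 0 0 0 0 -2 45;0 0 0 0 0 -2 45;0 0 -20 0 0 -2 45;0 0 -60 0 0 -2 45;0 0 -100 0 0 -2 45;0 0 -115 0 0 -2 45"

```text
time: 26.25
tcp_pos: [0.688, -0.306, 0.2035]
eef_rot: [-2.755, -0.407, 0.713]
force: [0.6, -0.9, -1.1]
opening: 0.0454
grasp_force: 0.0
```

arm_command --plan "0 0 0 0 0 0 45;0 0 0 0 0 0 45"

```text
time: 26.45
tcp_pos: [0.6871, -0.3032, 0.1988]
eef_rot: [-2.747, -0.406, 0.711]
force: [-0.1, 0.9, -0.8]
opening: 0.0449
grasp_force: 0.0
```

```bash
python3 - <<'E'
from h import *
w=cap('wrist'); t=cap('top'); s=cap('scene')
m,o=blobs(t,1,150)
for q in o: print(onz(t,q.reshape(-1,2),.035)[:,:2].mean(0).round(3))
a=cv2.resize(w['frame'],(400,300)); b=cv2.resize(s['frame'],(400,300))
d=cv2.resize(w['frame'][100:300,200:440],(400,300)); f=cv2.resize(t['frame'],(400,300))
cv2.imwrite('pics/fin.png',np.vstack([np.hstack([a,b]),np.hstack([d,f])])[:,:,::-1])
E
```

```text
[0.439 0.19 ]
[0.453 0.302]
[0.552 0.181]
[0.568 0.3  ]
[0.713 0.411]
```

View pics/fin.png

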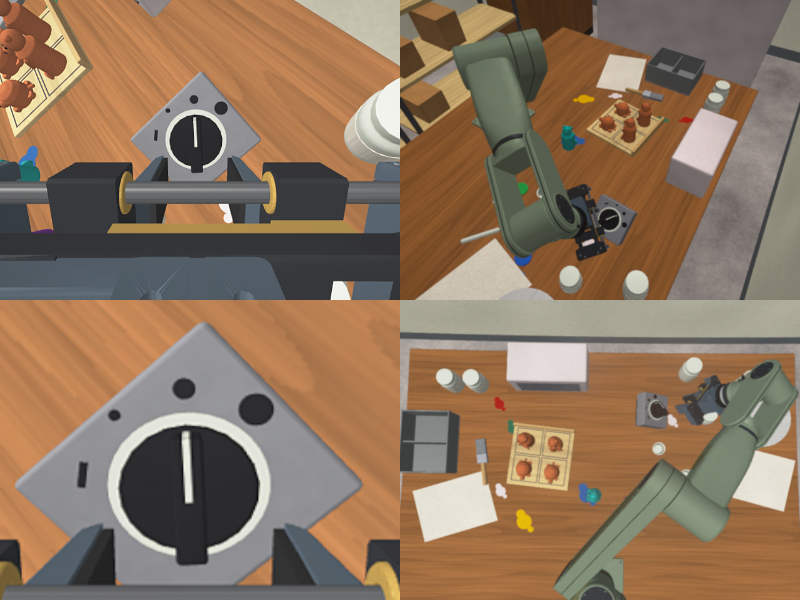

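The lower-left crop shows the pointer (185,432) aimed at the middle-sized dot (184,388). All four pieces are still in their squares, and the gripper is clear of the dial.

```bash
python3 -c "
from h import *
print(arm.close_job())"
```

```text
the job is handed in; nothing more can be done
None
```

The job is handed in at about 27 s: the last images showed both bears and both turtles in their squares with noses away from the raised edge, the dial on the middle-sized dot and the gripper clear; the hand-in returned no verdict.

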